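# Snap a vial box's lid shut all round

### The job

The green lid has been set on its box of vaccine vials, but three or all four of its corners still stand up unlatched. Go round the rim and press every raised corner down with the fingertips until it clicks and stays flat, so that the lid is shut at all four corners. Pick nothing up, leave the box standing about where it is, and do not disturb the orange-lidded box, the two loose vials or the gel bottle.

Things in the scene. Friction and masses are not known exactly. Their poses are not given: they have to be found in the camera images.
- green_box: Frosted box with lime-green snap lid, 140 mm square, vertical corners rounded to 20 mm, about 0.65 kg, loose on the table. Origin: centre of its underside (z = 0 on the table), z up, x and y parallel to the sides; any yaw. Corners 1, 2, 3, 4 lie towards (+x,+y), (-x,+y), (-x,-y), (+x,-y) of this frame, their rim points 86 mm from the centre. Finger tabs stick out 12 mm mid-side at +x and -x.
- green_lid_centre (a point): Centre of the lid's flat middle, 72 mm above the table. A rolled rim, 9 mm wide, runs all round the lid's edge; its top is 78 mm above the table where shut. The middles of the four sides are already held down; each corner is a triangle of the soft lid that bends up about the line joining the middles of its two sides, 37 mm inside its rim point.
- corner1 (a joint): How far lid corner 1 stands up, rad: 0 = shut, flat on a solid stop; about 0.24 = up (rim point some 9 mm higher). Only these two positions rest: pressed at the rim point it resists with up to about 9 N, and past half-way (about 4.5 mm down) it snaps shut by itself and stays; let go sooner, it springs up again. Three or four corners are up at the start.
- corner2 (a joint): The same for lid corner 2 (towards -x, +y of the green box's frame).
- corner3 (a joint): The same for lid corner 3 (towards -x, -y of the green box's frame).
- corner4 (a joint): The same for lid corner 4 (towards +x, -y of the green box's frame).
- corner1_rim (a point): Point on top of the rolled rim at the very corner 1, the place to press; 78 mm above the table when shut, about 87 mm when standing up.
- corner2_rim (a point): The same point on corner 2.
- corner3_rim (a point): The same point on corner 3.
- corner4_rim (a point): The same point on corner 4.
- orange_lid_centre (a point): Bystander: centre of the top of a second frosted box, 164 x 120 mm and 60 mm high, with an orange lid that is already shut all round. Loose, about 0.6 kg. It stands left or right of the green box.
- vial_purple_mid (a point): Bystander: a glass vial with purple cap, 22 mm across and 47 mm tall, standing loose; point at half its height.
- vial_red_mid (a point): Bystander: a glass vial with red cap, 22 mm across and 47 mm tall, standing loose; point at half its height.
- gel_bottle_mid (a point): Bystander: a hand-gel pump bottle, 44 mm across and 122 mm tall, standing loose; point at half its height.
Not all that is in view belongs to the job. Leave any blue or purple look-alike of the green_box alone.

How it is judged (in metres and radians):
At the end, for the whole second after the job is handed in: All four lid corners are shut (each within 0.04 rad, about 1.5 mm, of flat) and stay so; the green box stands flat and at rest on the table within 40 mm of where it was; the orange box, both vials and the bottle are within 20 mm of where they were (value of joint each of corner1, corner2, corner3, corner4 below 0.04 rad and angle between green_box's own z axis and vertical below 0.05 rad and distance of green_box from where it was at the start of the episode below 0.04 m and linear speed of green_box below 0.01 m/s and distance of each of orange_lid_centre, vial_purple_mid, vial_red_mid, gel_bottle_mid from where it was at the start of the episode below 0.02 m); the robot touches nothing.
It fails at once if the green box is lifted off the table or tipped up (height (world z) of green_box above 0.012 m or angle between green_box's own z axis and vertical above 0.2 rad).
It fails at once if the green box is shoved away (more than 60 mm) (distance of green_box from where it was at the start of the episode above 0.06 m).
It fails at once if a bystander is moved more than 30 mm, knocked over or picked up (distance of any of orange_lid_centre, vial_purple_mid, vial_red_mid, gel_bottle_mid from where it was at the start of the episode above 0.03 m).
It also fails if it takes over 48 s, if anything falls off the work surface, if the arm or the gripper's body presses on something with over 40 N, if the wrist force passes 120 N, or if a joint passes its speed limit or range.

### The arm

A 6-joint arm with a two-finger parallel gripper is mounted at the origin on the work surface. World frame = base frame: x ahead of the robot, y to its left, z up, the work surface at z = 0. Lengths are in mm, angles in rad, forces in N, time in s.
With the tool pointing down it reaches from about 300 to 775 mm from the base axis. Payload 14.6 kg.
Tool frame: the origin (TCP) lies at the very end of the fingers, on their centre line; the grasp point (between the pads) lies 19 mm behind it; z points along the fingers, y is the direction in which the jaws open and shut (so a half turn about z gives the same grasp; the last joint's range is limited). The gripper opens to 94 mm and grips with 3 to 60 N. Pads are 16 mm wide; open, the fingers measure 119 mm over their backs; the gripper's body (75 mm by 177 mm) begins 78 mm behind the grasp point.
Start: joints at [-1.174, 0.3, 1.521, -0, 1.321, -0.067], TCP at [246.034, -491.891, 205.446] pointing down, gripper open.
Joint ranges: [-3.03, 3.03], [-0.79, 2.21], [0.23, 2.52], [-1.04, 4.18], [0, 3.07], [-2.55, 2.55]. Speed limits (rad/s): [2.22, 2.22, 2.57, 3.14, 3.14, 3.14].

### API

Orientations are given as [roll, pitch, yaw] about the fixed x, y, z axes, in that order (R = Rz(yaw) Ry(pitch) Rx(roll)).
In Python, from cell import manip gives the robot as it stands.
- The arm moves only by the shell command python3 -m pendant 'ROWS' [FORCE]. ROWS is JSON, a list of rows, each an object with "claw": the finger opening in m, from 0 to 0.094; "delta_pos": the shift along the tool's x, y, z in m, a list of three; "rotation": the turn, a rotation vector about the tool's x, y, z in rad, a list of three. A call has 1 to 10 rows; each row is the pose to reach, as a shift and turn from the pose measured when the call began, along the tool's axes at that moment; what a row does not reach only later rows make up. A row lasts 1/8 s, in which the tool goes at most 62.5 mm and 10.7 degrees, less where a joint would pass 70% of its speed; a pose out of reach is approached as far as the arm can. A call with a gripper value outside its range is refused whole. The fingers move at their own pace and stop on an object; FORCE is the grip in N (left out, the last holds). Time passes only in rows, so rows that repeat a pose let the fingers close. It gives the time, the measured TCP pose, the force and the opening at its end, in the units of the state.
- manip.read_state(): the state, without advancing time (a new reading comes with each control period).
- manip.camera(name): name is "scene" or "top" or "wrist"; returns the picture (384x512x3 uint8, red, green, blue); there is no depth.
- manip.camera_model(name): a dict with "fx", "fy", "cx", "cy" (pixels), "cam_to_world" (4x4, takes a point from camera to world coordinates); the wrist camera has in their place "T_tool_cam" (4x4, takes a point from camera to tool coordinates, whose origin is the TCP and whose axes are the flange's). Camera axes: x right, y up, looking along -z (the intrinsics and any distortion apply to the point x, -y, -z); pixel columns grow to the right and rows downward; lengths in mm; the calibration is good to about 2 mm. A picture is of the moment at which its call begins: read the wrist's pose just before it. camera_model takes no time and is no camera call.
- manip.sign_off(): hands the job in, once; it reports no verdict.
The state is a dict: "clock": time; "joints": joint angles; "qd": joint speeds; "effort": joint torques, N m; "eef_pos": TCP position; "eef_rot": TCP orientation; "wrist_force": force on the tool from outside, world axes, zero at the start; "moment": the same for the moment, N m; "finger_gap": finger opening in mm.
Only numpy, scipy, OpenCV 4.12 (cv2) and the standard library are available. Lean on these libraries where they do the work, as an engineer would, in place of code of your own. Each camera call takes 0.05 s, during which the arm holds its last target.

## Working session

There is one attempt and no reset: what is moved stays moved. The work goes in short steps, Python scripts to look and compute and a shell command to move; the robot and the scene stay as the last step left them, time stands still between calls to the robot, and variables do not carry over. Pictures are saved under pics/ and viewed, and the job is handed in when it is done.

```bash
mkdir -p pics; ls
python3 - <<'E'
from cell import manip
import cv2
print(manip.read_state())
for n in("scene","top","wrist"):
    im=manip.camera(n); cv2.imwrite(f"pics/{n}0.png",im[:,:,::-1])
    m=manip.camera_model(n); print(n,m)
E
```

```text
pics
{'clock': 0.0, 'joints': array([-1.17359059e+00,  3.00477353e-01,  1.52160847e+00,  3.36682167e-05,
        1.32068871e+00, -6.65896427e-02]), 'qd': array([ 1.12017877e-03, -7.66369841e-05, -4.56829798e-04,  1.36097787e-03,
       -8.58858926e-04, -1.36969377e-03]), 'effort': array([-1.93436535e-03, -5.31810093e+01, -3.52743566e+01,  7.06798607e-02,
        2.42807984e-02, -8.39719291e-05]), 'eef_pos': array([ 245.9454248 , -491.64280623,  204.87131532]), 'eef_rot': array([-3.14041556e+00, -1.11181362e-04,  4.63786963e-01]), 'wrist_force': array([-0.64109786,  0.05825784, -0.62014381]), 'moment': array([-0.05170068,  0.03121037,  0.02566246]), 'finger_gap': 94.05138955285962}
scene {'fx': 373.80898820397863, 'fy': 373.80898820397863, 'cx': 257.75323937780377, 'cy': 186.15544417280933, 'cam_to_world': array([[-1.77908832e-02, -6.01939499e-01,  7.98343488e-01,
         1.34349526e+03],
       [ 9.99553256e-01,  8.47152363e-03,  2.86621990e-02,
        -1.10911257e+02],
       [-2.40160954e-02,  7.98496758e-01,  6.01519870e-01,
         6.97804505e+02],
       [ 0.00000000e+00,  0.
[... 291 characters left out ...]
,  2.95322115e-02,  1.49097686e-02,
        -1.30894228e+02],
       [ 1.73357963e-02,  8.36738068e-02,  9.96342393e-01,
         1.40181093e+03],
       [ 0.00000000e+00,  0.00000000e+00,  0.00000000e+00,
         1.00000000e+00]])}
wrist {'fx': 274.75036079046595, 'fy': 274.75036079046595, 'cx': 255.77045093358575, 'cy': 190.96481595955385, 'T_tool_cam': array([[ 8.13555599e-04,  9.69369536e-01,  2.45605460e-01,
         7.14340982e+01],
       [ 9.99999414e-01, -9.64168622e-04,  4.92988093e-04,
        -2.35273827e-01],
       [ 7.14692716e-04,  2.45604914e-01, -9.69369752e-01,
        -1.79838875e+02],
       [ 0.00000000e+00,  0.00000000e+00,  0.00000000e+00,
         1.00000000e+00]])}
```

View pics/scene0.png

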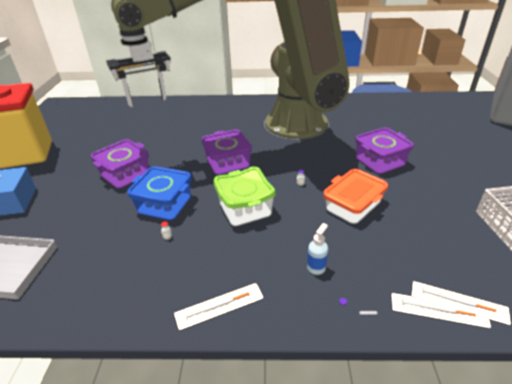

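View pics/top0.png

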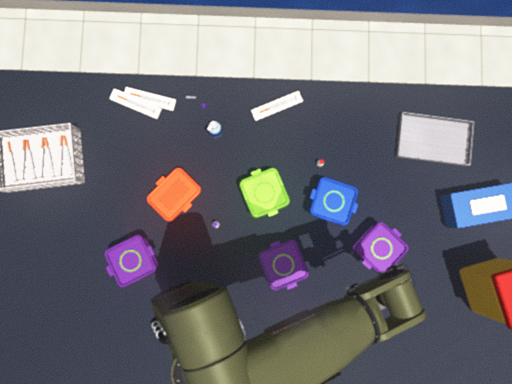

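View pics/wrist0.png

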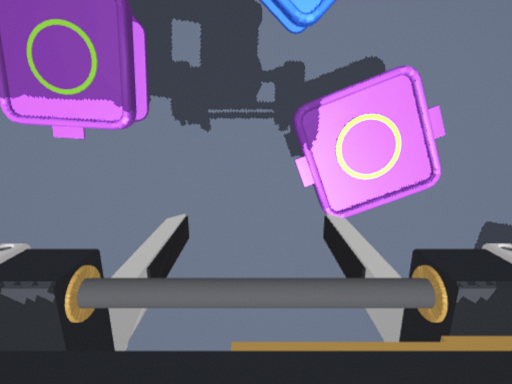

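```bash
cat > h.py <<'E'
from cell import manip
import cv2, numpy as np
def pix2plane(m,uv,z):
    uv=np.atleast_2d(np.asarray(uv,float)); T=np.asarray(m["cam_to_world"])
    d=np.c_[(uv[:,0]-m["cx"])/m["fx"],-(uv[:,1]-m["cy"])/m["fy"],-np.ones(len(uv))]@T[:3,:3].T
    s=(z-T[2,3])/d[:,2]; return T[:3,3]+d*s[:,None]
def proj(m,P):
    T=np.asarray(m["cam_to_world"]); p=(np.atleast_2d(P)-T[:3,3])@T[:3,:3]
    return np.c_[m["cx"]+m["fx"]*p[:,0]/-p[:,2], m["cy"]-m["fy"]*p[:,1]/-p[:,2]]
def green(im):
    h=cv2.cvtColor(im,cv2.COLOR_RGB2HSV); k=cv2.inRange(h,(32,120,90),(50,255,255))
    return k
def wristmodel(st):
    from scipy.spatial.transform import Rotation as R
    m=dict(manip.camera_model("wrist")); T=np.eye(4); T[:3,:3]=R.from_euler("xyz",st["eef_rot"]).as_matrix(); T[:3,3]=st["eef_pos"]
    m["cam_to_world"]=T@np.asarray(m["T_tool_cam"]); return m
E
python3 - <<'E'
from h import *
im=cv2.imread("pics/top0.png")[:,:,::-1].copy(); m=manip.camera_model("top")
k=green(im); n,l,s,c=cv2.connectedComponentsWithStats(k); print(s,c)
i=1+np.argmax(s[1:,4]); kk=(l==i).astype(np.uint8)*255
body=cv2.morphologyEx(kk,cv2.MORPH_OPEN,cv2.getStructuringElement(cv2.MORPH_ELLIPSE,(23,23)))
ct=max(cv2.findContours(body,0,2)[0],key=cv2.contourArea)
r=cv2.minAreaRect(ct); print(r)
P=pix2plane(m,cv2.boxPoints(r),78);print(P, P.mean(0), np.linalg.norm(P-np.roll(P,1,0),axis=1))
tab=cv2.morphologyEx(kk&~body,cv2.MORPH_OPEN,np.ones((3,3)));n,l,s,c=cv2.connectedComponentsWithStats(tab);print(s,c)
for nme,b in(("top",(220,145,310,240)),("scene",(190,140,300,250))):
    a=cv2.imread(f"pics/{nme}0.png")[b[1]:b[3],b[0]:b[2]]
    cv2.imwrite(f"pics/{nme}0c.png",cv2.resize(a,None,fx=5,fy=5,interpolation=cv2.INTER_CUBIC))
E
```

```text
[[     0      0    512    384 194851]
 [   239    168     51     50   1757]] [[255.42583307 191.49451632]
 [263.7250996  192.10813887]]
((261.4000244140625, 188.3000030517578), (36.671512603759766, 41.59086227416992), 63.43495178222656)
[[ 556.02328331  -76.52586      78.        ]
 [ 624.35622919 -202.44774144   78.        ]
 [ 512.66045303 -261.43564564   78.        ]
 [ 445.39226032 -135.97663663   78.        ]] [ 534.60805646 -169.09647093   78.        ] [125.59306545 143.2679717  126.31515845 142.35509366]
[[     0      0    512    384 196080]
 [   267    168     14     12     92]
 [   239    178      9     17    102]
 [   250    194     40     24    334]] [[255.47080783 191.48530702]
 [273.85869565 172.69565217]
 [243.05882353 185.48039216]
 [271.38023952 207.14371257]]
```

View pics/top0c.png

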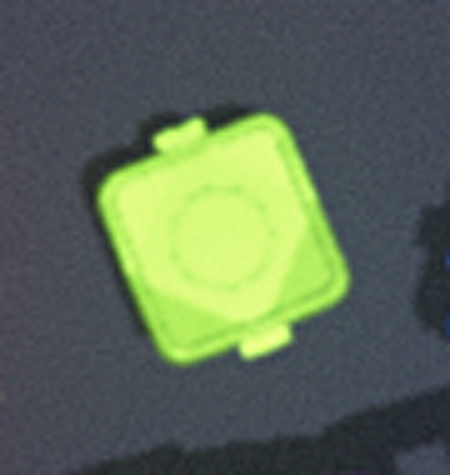

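View pics/scene0c.png

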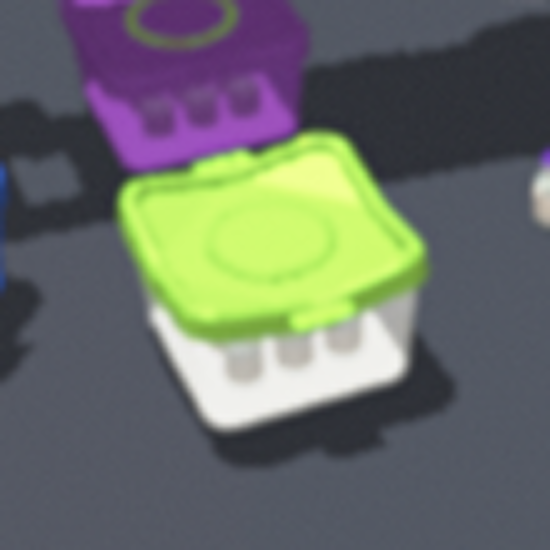

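Run:
```python
from h import *
im=cv2.imread("pics/top0.png")[:,:,::-1].copy(); m=manip.camera_model("top")
k=green(im)
n,l,s,c=cv2.connectedComponentsWithStats(k);i=1+np.argmax(s[1:,4]); kk=(l==i).astype(np.uint8)*255
kk=cv2.morphologyEx(kk,cv2.MORPH_CLOSE,np.ones((5,5)))
B=cv2.resize(kk,None,fx=4,fy=4,interpolation=cv2.INTER_LINEAR);B=(B>127).astype(np.uint8)*255
b=cv2.morphologyEx(B,cv2.MORPH_OPEN,cv2.getStructuringElement(cv2.MORPH_ELLIPSE,(57,57)))
ct=max(cv2.findContours(b,0,2)[0],key=cv2.contourArea); r=cv2.minAreaRect(ct)
bp=(cv2.boxPoints(r)-1.5)/4; P=pix2plane(m,bp,78)
print(r,P.mean(0),np.linalg.norm(P-np.roll(P,1,0),axis=1))
tb=cv2.morphologyEx(B&~b,cv2.MORPH_OPEN,np.ones((9,9)));n,l,s,c=cv2.connectedComponentsWithStats(tb);print(s,c/4)
cc=pix2plane(m,[[264.4,192.3]],72);print("circle",cc)
t=pix2plane(m,[[256,172],[273,213.4]],72);print("tabs",t,t.mean(0),np.degrees(np.arctan2(*(t[0]-t[1])[[1,0]])))
e=P[0]-P[1];print("edge yaw",np.degrees(np.arctan2(e[1],e[0]))%90)
st=manip.read_state();print(st["eef_pos"])
for nme,b2 in(("scene",None),("top",None)):pass
for nme,uv,z in(("purple vial",(216,224),47),("red vial",(321,162),47),("bottle",(214,127),110),("orange",(174,194),60)):print(nme,pix2plane(m,[uv],z))
```

```text
((1055.9613037109375, 770.0953369140625), (194.1740264892578, 167.5921173095703), 67.16634368896484) [ 521.74377176 -176.97140397   78.        ] [166.09175197 144.36043375 166.97169163 143.08652362]
[[      0       0    2048    1536 3145728]] [[255.875 191.875]]
circle [[ 521.42383402 -179.87208606   72.        ]]
tabs [[ 590.88700778 -149.0170254    72.        ]
 [ 449.79906919 -211.2326771    72.        ]] [ 520.34303848 -180.12485125   72.        ] 23.79607542309778
edge yaw 24.752325498120527
[ 245.95042684 -491.73911646  205.04308886]
purple vial [[408.21577715 -15.6596023   47.        ]]
red vial [[ 637.08023191 -378.06760121   47.        ]]
bottle [[734.48456386  -2.25468359 110.        ]]
orange [[507.31831502 131.81263583  60.        ]]
```

```bash
cat >> h.py <<'E'
def delta(target,st=None):
    from scipy.spatial.transform import Rotation as R
    st=st or manip.read_state()
    return np.round(R.from_euler("xyz",st["eef_rot"]).inv().apply(np.array(target)-st["eef_pos"])/1000,4)
E
python3 -c "
from h import *
print(delta([521.5,-178.5,205]))"
```

```text
[ 3.866e-01 -1.569e-01  2.000e-04]
```

```bash
python3 -m pendant '[{"claw":0.094,"delta_pos":[0.055,-0.022,0],"rotation":[0,0,0]},{"claw":0.094,"delta_pos":[0.11,-0.045,0],"rotation":[0,0,0]},{"claw":0.094,"delta_pos":[0.165,-0.067,0],"rotation":[0,0,0]},{"claw":0.094,"delta_pos":[0.22,-0.09,0],"rotation":[0,0,0]},{"claw":0.094,"delta_pos":[0.275,-0.112,0],"rotation":[0,0,0]},{"claw":0.094,"delta_pos":[0.33,-0.134,0],"rotation":[0,0,0]},{"claw":0.094,"delta_pos":[0.387,-0.157,0],"rotation":[0,0,0]},{"claw":0.094,"delta_pos":[0.387,-0.157,0],"rotation":[0,0,0]},{"claw":0.094,"delta_pos":[0.387,-0.157,0],"rotation":[0,0,0]}]'
python3 - <<'E'
from h import *
st=manip.read_state();im=manip.camera("wrist");cv2.imwrite("pics/w1.png",im[:,:,::-1])
m=wristmodel(st);print(st["eef_pos"],st["eef_rot"],st["qd"].round(3))
np.save("m1.npy",m["cam_to_world"])
k=green(im);cv2.imwrite("pics/k1.png",k)
o=im[:,:,::-1].copy()
c=np.array([521.5,-178.5]);y=np.radians(24.3)
for j in range(4):
    a=y+np.pi/4+j*np.pi/2
    for z,col in((78,(0,0,255)),(87,(255,0,0))):
        p=proj(m,[*(c+86*np.array([np.cos(a),np.sin(a)])),z])[0];cv2.circle(o,tuple(np.int32(p.round())),2,col,-1);print(j+1,z,p)
cv2.imwrite("pics/w1o.png",cv2.resize(o,None,fx=1.5,fy=1.5,interpolation=2))
E
```

```text
clock: 1.27
eef_pos: [521.5, -178.4, 204.9]
eef_rot: [-3.14, 0.001, 0.464]
wrist_force: [-1.2, -0.0, 0.4]
finger_gap: 93.5
[ 521.49255819 -178.38324876  204.86114718] [-3.14034030e+00  5.59042568e-04  4.64148581e-01] [-0.025 -0.009  0.004 -0.001  0.002 -0.001]
1 78 [202.89775518 129.08220201]
1 87 [201.29427106 129.31907897]
2 78 [203.55822945 232.97129571]
2 87 [202.12237557 236.01286485]
3 78 [304.79832483 236.89829912]
3 87 [306.1131294 240.0370205]
4 78 [314.2248015  133.74306953]
4 87 [315.95642926 134.11854297]
```

View pics/w1o.png

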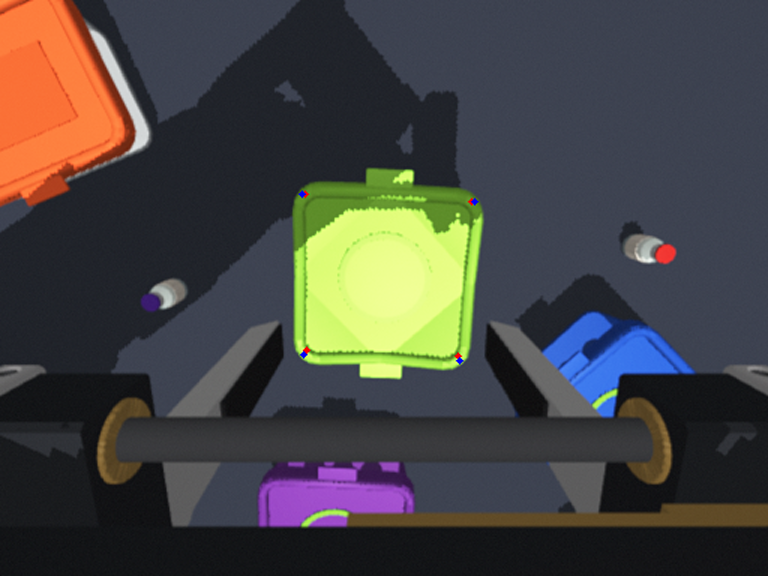

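Run:
```python
from h import *
c=np.array([521.5,-178.5]);y=np.radians(24.3);st=manip.read_state()
for j in range(4):
    a=y+np.pi/4+j*np.pi/2; p=c+85*np.array([np.cos(a),np.sin(a)]);print(j+1,p,delta([*p,105],st))
```

```text
1 [551.54536172 -98.98725738] [ 0.0628 -0.0579  0.1001]
2 [ 441.98725738 -148.45463828] [-0.0573 -0.0625  0.1001]
3 [ 491.45463828 -258.01274262] [-0.062   0.0576  0.1   ]
4 [ 601.01274262 -208.54536172] [0.0581 0.0623 0.0999]
```

```bash
python3 -m pendant '[{"claw":0,"delta_pos":[0.031,-0.029,0.02],"rotation":[0,0,0]},{"claw":0,"delta_pos":[0.063,-0.058,0.05],"rotation":[0,0,0]},{"claw":0,"delta_pos":[0.063,-0.058,0.08],"rotation":[0,0,0]},{"claw":0,"delta_pos":[0.063,-0.058,0.1],"rotation":[0,0,0]},{"claw":0,"delta_pos":[0.063,-0.058,0.1],"rotation":[0,0,0]},{"claw":0,"delta_pos":[0.063,-0.058,0.1],"rotation":[0,0,0]}]' 10
python3 - <<'E'
from h import *
for n,b in(("wrist",None),("scene",(190,120,310,240))):
    im=manip.camera(n)[:,:,::-1]
    if b: im=cv2.resize(im[b[1]:b[3],b[0]:b[2]],None,fx=5,fy=5,interpolation=2)
    cv2.imwrite(f"pics/{n}2.png",im)
E
```

```text
clock: 2.08
eef_pos: [551.8, -99.7, 106.2]
eef_rot: [-3.141, -0.001, 0.462]
wrist_force: [0.3, -0.2, -0.2]
finger_gap: 37.5
```

View pics/wrist2.png

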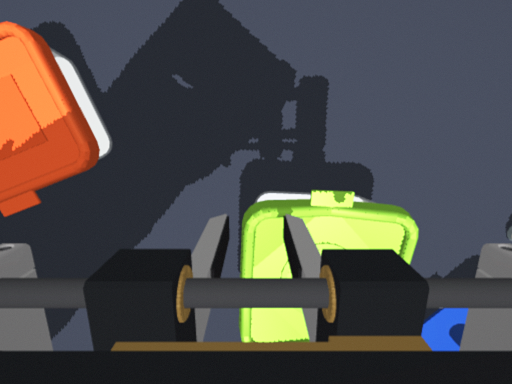

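View pics/scene2.png

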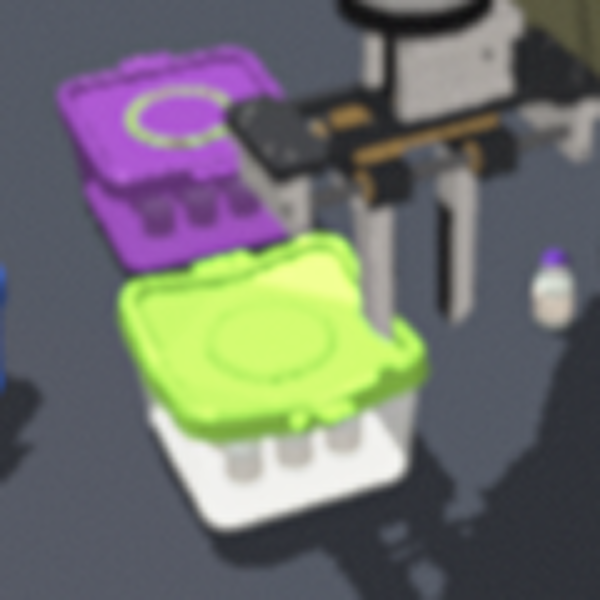

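```bash
python3 -m pendant '[{"claw":0,"delta_pos":[0,0,0],"rotation":[0,0,0]},{"claw":0,"delta_pos":[0,0,0],"rotation":[0,0,0]},{"claw":0,"delta_pos":[0,0,0.0],"rotation":[0,0,0]},{"claw":0,"delta_pos":[0,0,0.008],"rotation":[0,0,0]},{"claw":0,"delta_pos":[0,0,0.014],"rotation":[0,0,0]},{"claw":0,"delta_pos":[0,0,0.018],"rotation":[0,0,0]},{"claw":0,"delta_pos":[0,0,0.022],"rotation":[0,0,0]},{"claw":0,"delta_pos":[0,0,0.024],"rotation":[0,0,0]}]'
python3 -m pendant '[{"claw":0,"delta_pos":[0,0,0.002],"rotation":[0,0,0]},{"claw":0,"delta_pos":[0,0,0.004],"rotation":[0,0,0]},{"claw":0,"delta_pos":[0,0,0.004],"rotation":[0,0,0]}]'
python3 - <<'E'
from h import *
for n,b in(("wrist",None),("scene",(190,120,310,240))):
    im=manip.camera(n)[:,:,::-1]
    if b: im=cv2.resize(im[b[1]:b[3],b[0]:b[2]],None,fx=5,fy=5,interpolation=2)
    cv2.imwrite(f"pics/{n}3.png",im)
E
```

```text
clock: 3.18
eef_pos: [552.4, -99.0, 82.5]
eef_rot: [3.141, -0.002, 0.462]
wrist_force: [0.8, 1.2, 2.1]
finger_gap: 0.5
clock: 3.55
eef_pos: [552.3, -99.1, 78.3]
eef_rot: [3.142, -0.002, 0.462]
wrist_force: [-0.3, -0.5, -0.3]
finger_gap: 0.4
```

View pics/scene3.png

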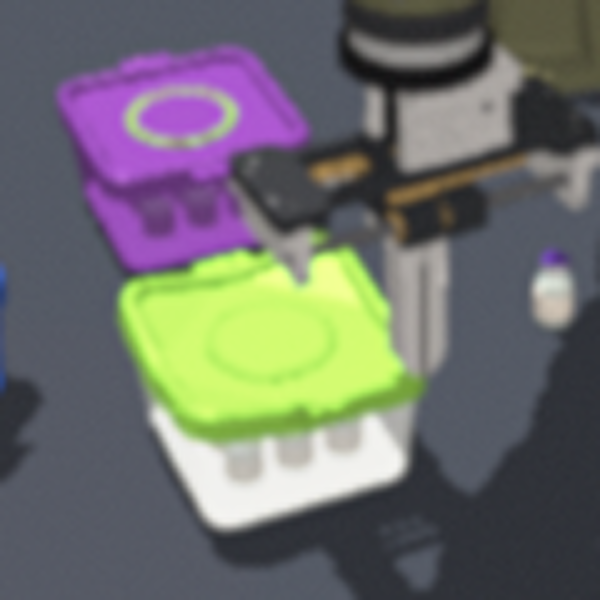

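View pics/wrist3.png

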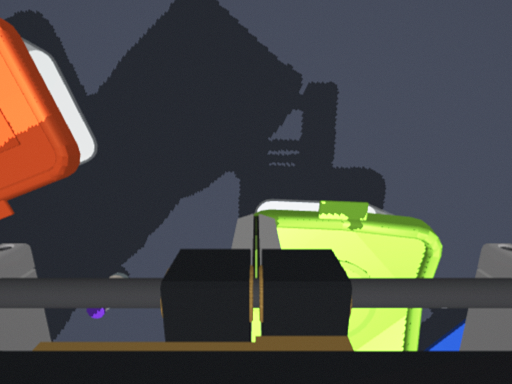

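```bash
python3 -m pendant '[{"claw":0,"delta_pos":[0,0,0.002],"rotation":[0,0,0]},{"claw":0,"delta_pos":[0,0,0.002],"rotation":[0,0,0]}]'
python3 -m pendant '[{"claw":0,"delta_pos":[0,0,-0.015],"rotation":[0,0,0]},{"claw":0,"delta_pos":[0,0,-0.03],"rotation":[0,0,0]},{"claw":0,"delta_pos":[0,0,-0.03],"rotation":[0,0,0]}]'
python3 - <<'E'
from h import *
st=manip.read_state()
print([delta(t,st) for t in([441.8,-148.5,100],[491.2,-258.2,100],[601.2,-208.7,100])])
for n,b in(("wrist",None),("scene",(190,120,310,240))):
    im=manip.camera(n)[:,:,::-1]
    if b: im=cv2.resize(im[b[1]:b[3],b[0]:b[2]],None,fx=5,fy=5,interpolation=2)
    cv2.imwrite(f"pics/{n}4.png",im)
E
```

```text
clock: 3.9
eef_pos: [552.8, -99.2, 77.6]
eef_rot: [3.141, -0.003, 0.462]
wrist_force: [-4.0, 1.4, 11.3]
finger_gap: 0.5
clock: 4.28
eef_pos: [553.3, -99.4, 109.2]
eef_rot: [3.139, -0.005, 0.462]
wrist_force: [-0.7, 0.1, -0.4]
finger_gap: 0.6
[array([-0.1218, -0.0058,  0.0086]), array([-0.1265,  0.1144,  0.0089]), array([-0.006 ,  0.1192,  0.0095])]
```

View pics/scene4.png

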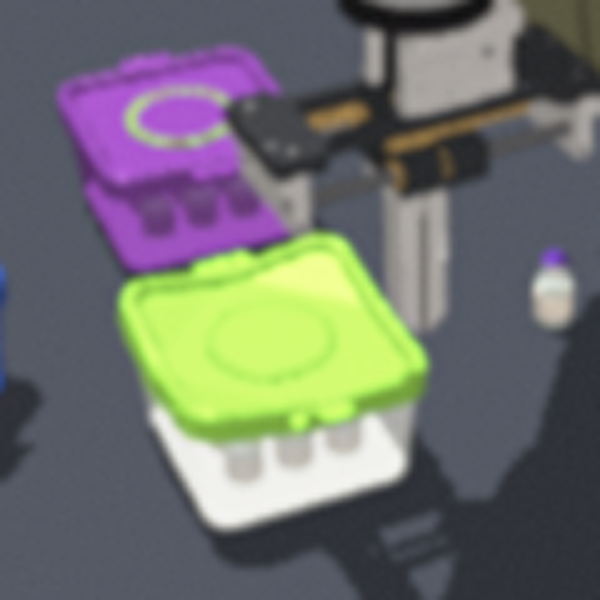

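View pics/wrist4.png

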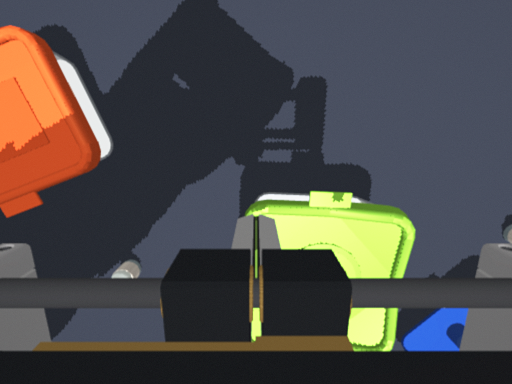

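Run:
```python
import cv2,numpy as np
a=cv2.imread("pics/scene0c.png"); b=cv2.imread("pics/scene4.png")
# scene0c origin (190,140) 110x110 ; scene4 origin (190,120)
b=b[100:100+550,0:550]; a=a[:b.shape[0]]
r=lambda x:cv2.resize(x[100:320,260:480],None,fx=1.8,fy=1.8)
cv2.imwrite("pics/cmp4.png",np.hstack([r(a),r(b)]))
```

```text
(no output)
```

View pics/cmp4.png

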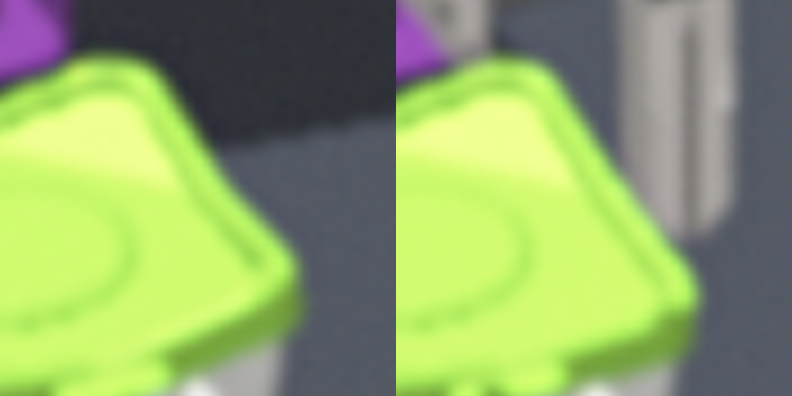

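Corner 1's edge was kinked before and is straight now: it is shut. Next is corner 2.

```bash
python3 -m pendant '[{"claw":0,"delta_pos":[-0.041,-0.002,0],"rotation":[0,0,0]},{"claw":0,"delta_pos":[-0.082,-0.004,0],"rotation":[0,0,0]},{"claw":0,"delta_pos":[-0.122,-0.006,0],"rotation":[0,0,0]},{"claw":0,"delta_pos":[-0.122,-0.006,0.005],"rotation":[0,0,0]},{"claw":0,"delta_pos":[-0.122,-0.006,0.014],"rotation":[0,0,0]},{"claw":0,"delta_pos":[-0.122,-0.006,0.02],"rotation":[0,0,0]},{"claw":0,"delta_pos":[-0.122,-0.006,0.024],"rotation":[0,0,0]},{"claw":0,"delta_pos":[-0.122,-0.006,0.027],"rotation":[0,0,0]}]'
python3 -m pendant '[{"claw":0,"delta_pos":[0,0,0.003],"rotation":[0,0,0]},{"claw":0,"delta_pos":[0,0,0.005],"rotation":[0,0,0]},{"claw":0,"delta_pos":[0,0,0.005],"rotation":[0,0,0]}]'
```

```text
clock: 5.38
eef_pos: [441.1, -147.9, 79.6]
eef_rot: [3.141, -0.003, 0.463]
wrist_force: [0.0, -0.3, -0.3]
finger_gap: 0.5
clock: 5.75
eef_pos: [441.5, -147.8, 76.8]
eef_rot: [3.14, -0.003, 0.464]
wrist_force: [-16.7, 6.2, 39.9]
finger_gap: 0.4
```

```bash
python3 -m pendant '[{"claw":0,"delta_pos":[0,0,-0.015],"rotation":[0,0,0]},{"claw":0,"delta_pos":[0,0,-0.03],"rotation":[0,0,0]},{"claw":0,"delta_pos":[-0.002,0.04,-0.03],"rotation":[0,0,0]},{"claw":0,"delta_pos":[-0.003,0.08,-0.03],"rotation":[0,0,0]},{"claw":0,"delta_pos":[-0.004,0.12,-0.03],"rotation":[0,0,0]},{"claw":0,"delta_pos":[-0.004,0.12,-0.028],"rotation":[0,0,0]}]'
python3 - <<'E'
from h import *
st=manip.read_state()
print([delta(t,st) for t in([491.2,-258.2,77.8],[601.2,-208.7,77.8])])
im=manip.camera("scene")[:,:,::-1];b=(190,140,300,250)
cv2.imwrite("pics/scene5.png",np.hstack([cv2.resize(x,(400,400),interpolation=2) for x in (cv2.imread("pics/scene0.png")[b[1]:b[3],b[0]:b[2]],im[b[1]:b[3],b[0]:b[2]])]))
E
```

```text
clock: 6.5
eef_pos: [492.0, -258.7, 104.6]
eef_rot: [3.14, -0.003, 0.462]
wrist_force: [-0.4, 0.4, 0.0]
finger_gap: 0.4
[array([-0.0006, -0.0008,  0.0268]), array([0.1199, 0.0039, 0.0271])]
```

View pics/scene5.png

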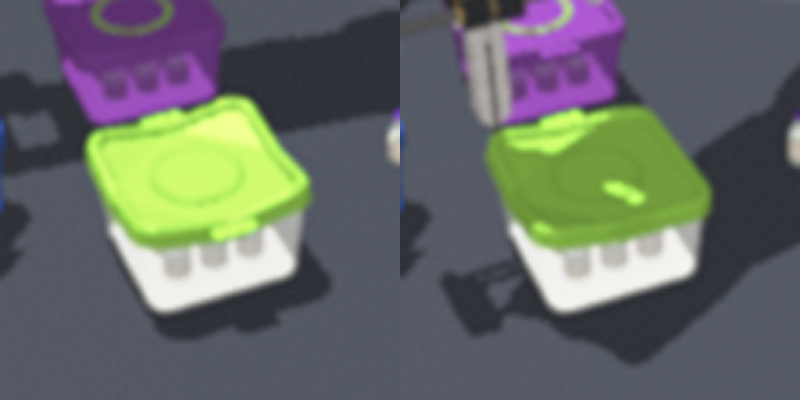

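Corner 2 (crop (245,100) → (645,112)) has dropped and its edge is straight. Corner 3 is next.

```bash
python3 -m pendant '[{"claw":0,"delta_pos":[0,0,0.01],"rotation":[0,0,0]},{"claw":0,"delta_pos":[0,0,0.016],"rotation":[0,0,0]},{"claw":0,"delta_pos":[0,0,0.021],"rotation":[0,0,0]},{"claw":0,"delta_pos":[0,0,0.024],"rotation":[0,0,0]},{"claw":0,"delta_pos":[0,0,0.027],"rotation":[0,0,0]},{"claw":0,"delta_pos":[0,0,0.027],"rotation":[0,0,0]}]'
```

```text
clock: 7.3
eef_pos: [491.6, -257.1, 77.8]
eef_rot: [3.141, -0.003, 0.463]
wrist_force: [-3.1, 1.5, 7.9]
finger_gap: 0.5
```

```bash
python3 -m pendant '[{"claw":0,"delta_pos":[0,0,-0.015],"rotation":[0,0,0]},{"claw":0,"delta_pos":[0,0,-0.03],"rotation":[0,0,0]},{"claw":0,"delta_pos":[0.04,0.001,-0.03],"rotation":[0,0,0]},{"claw":0,"delta_pos":[0.08,0.002,-0.03],"rotation":[0,0,0]},{"claw":0,"delta_pos":[0.12,0.004,-0.03],"rotation":[0,0,0]},{"claw":0,"delta_pos":[0.12,0.004,-0.025],"rotation":[0,0,0]},{"claw":0,"delta_pos":[0.12,0.004,-0.014],"rotation":[0,0,0]},{"claw":0,"delta_pos":[0.12,0.004,-0.008],"rotation":[0,0,0]},{"claw":0,"delta_pos":[0.12,0.004,-0.004],"rotation":[0,0,0]},{"claw":0,"delta_pos":[0.12,0.004,-0.002],"rotation":[0,0,0]}]'
python3 -m pendant '[{"claw":0,"delta_pos":[0,0,0.002],"rotation":[0,0,0]},{"claw":0,"delta_pos":[0,0,0.002],"rotation":[0,0,0]}]'
```

```text
clock: 8.55
eef_pos: [600.2, -207.6, 80.0]
eef_rot: [3.141, -0.003, 0.462]
wrist_force: [-0.3, -0.3, -0.3]
finger_gap: 0.3
clock: 8.8
eef_pos: [599.9, -207.7, 78.1]
eef_rot: [3.141, -0.002, 0.462]
wrist_force: [-1.2, 0.2, 0.8]
finger_gap: 0.4
```

```bash
python3 -m pendant '[{"claw":0,"delta_pos":[0,0,0.001],"rotation":[0,0,0]},{"claw":0,"delta_pos":[0,0,0.001],"rotation":[0,0,0]},{"claw":0,"delta_pos":[0,0,-0.02],"rotation":[0,0,0]},{"claw":0,"delta_pos":[0,0,-0.05],"rotation":[0,0,0]},{"claw":0,"delta_pos":[-0.04,-0.02,-0.08],"rotation":[0,0,0]},{"claw":0,"delta_pos":[-0.09,-0.04,-0.1],"rotation":[0,0,0]},{"claw":0,"delta_pos":[-0.14,-0.062,-0.1],"rotation":[0,0,0]},{"claw":0,"delta_pos":[-0.14,-0.062,-0.1],"rotation":[0,0,0]},{"claw":0,"delta_pos":[-0.14,-0.062,-0.1],"rotation":[0,0,0]}]'
python3 - <<'E'
from h import *
im=manip.camera("wrist")[:,:,::-1];cv2.imwrite("pics/w6.png",im)
im=manip.camera("scene")[:,:,::-1];b=(190,140,300,250);cv2.imwrite("pics/s6f.png",im)
cv2.imwrite("pics/scene6.png",np.hstack([cv2.resize(x,(400,400),interpolation=2) for x in (cv2.imread("pics/scene0.png")[b[1]:b[3],b[0]:b[2]],im[b[1]:b[3],b[0]:b[2]])]))
E
```

```text
clock: 9.93
eef_pos: [447.2, -214.9, 178.0]
eef_rot: [3.141, -0.003, 0.461]
wrist_force: [-0.0, -0.7, -0.7]
finger_gap: 0.7
```

View pics/scene6.png

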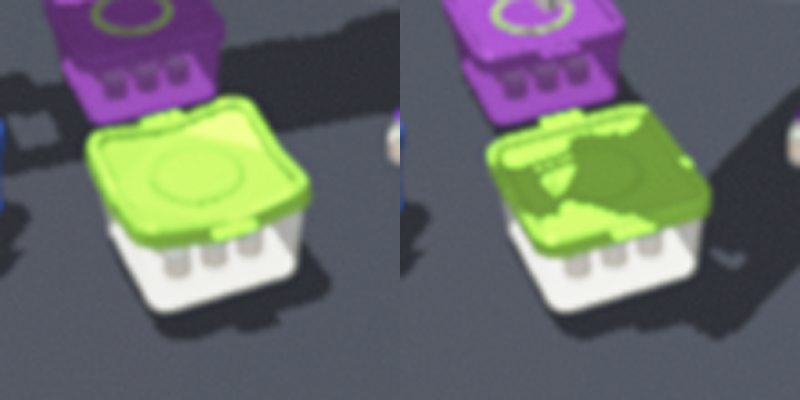

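View pics/w6.png

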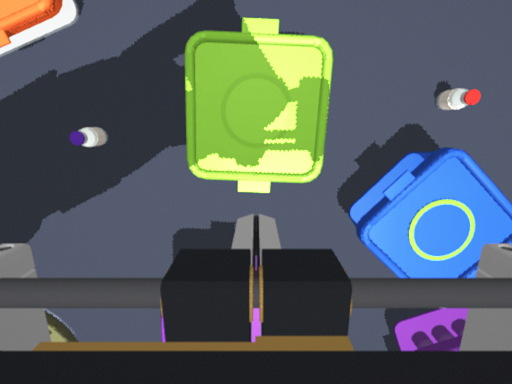

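```bash
python3 -m pendant '[{"claw":0,"delta_pos":[-0.03,0.015,-0.03],"rotation":[0,0,0]},{"claw":0,"delta_pos":[-0.08,0.042,-0.03],"rotation":[0,0,0]},{"claw":0,"delta_pos":[-0.13,0.068,-0.03],"rotation":[0,0,0]},{"claw":0,"delta_pos":[-0.18,0.094,-0.03],"rotation":[0,0,0]},{"claw":0,"delta_pos":[-0.23,0.12,-0.03],"rotation":[0,0,0]},{"claw":0,"delta_pos":[-0.28,0.146,-0.03],"rotation":[0,0,0]},{"claw":0,"delta_pos":[-0.304,0.158,-0.03],"rotation":[0,0,0]},{"claw":0,"delta_pos":[-0.304,0.158,-0.03],"rotation":[0,0,0]},{"claw":0,"delta_pos":[-0.304,0.158,-0.03],"rotation":[0,0,0]}]'
python3 - <<'E'
from h import *
for n,b in(("scene",(190,140,300,250)),("top",(220,145,310,235))):
    im=manip.camera(n)[:,:,::-1];cv2.imwrite(f"pics/{n}7f.png",im)
    cv2.imwrite(f"pics/{n}7.png",np.hstack([cv2.resize(x,(400,400),interpolation=2) for x in (cv2.imread(f"pics/{n}0.png")[b[1]:b[3],b[0]:b[2]],im[b[1]:b[3],b[0]:b[2]])]))
a=cv2.imread("pics/top0.png");b=cv2.imread("pics/top7f.png");d=cv2.absdiff(a,b).max(2)
cv2.imwrite("pics/d7.png",(d>40).astype(np.uint8)*255)
E
```

```text
clock: 11.15
eef_pos: [246.7, -491.2, 206.4]
eef_rot: [-3.141, -0.003, 0.463]
wrist_force: [0.5, 0.5, -0.2]
finger_gap: 0.5
```

View pics/scene7.png

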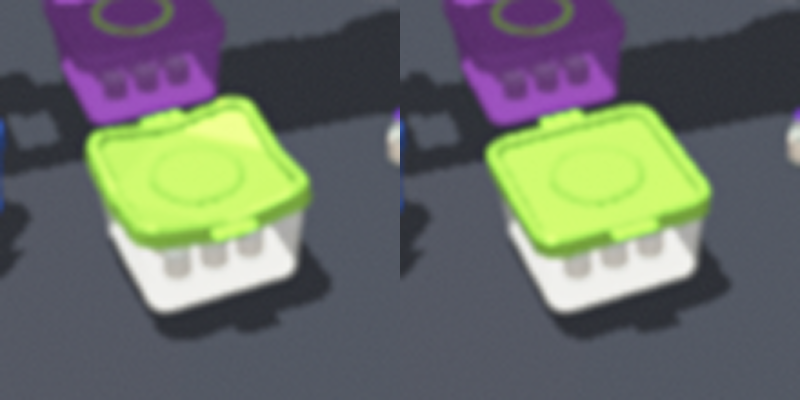

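View pics/top7.png

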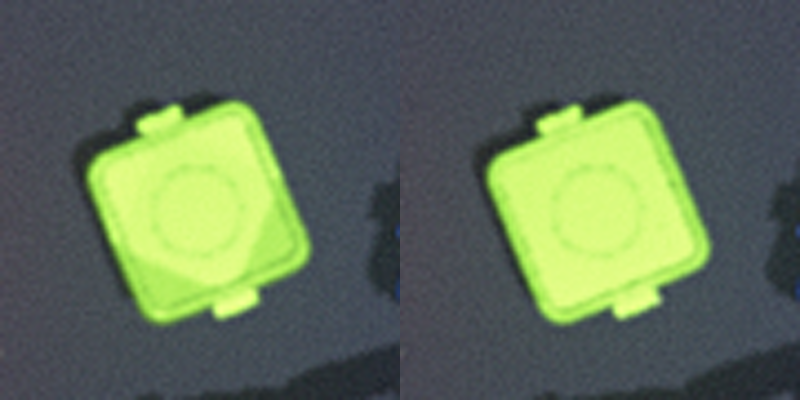

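View pics/d7.png

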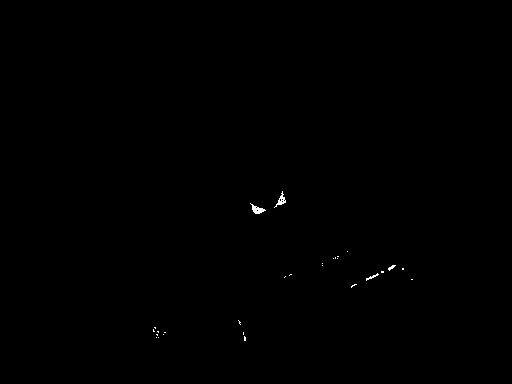

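The lid is evenly shaded with straight edges at all four corners. The top-view difference shows only the two facets that were pressed flat and the arm itself, so nothing else has moved.

```bash
python3 -c "
from cell import manip
print(manip.sign_off())"
```

```text
the job is handed in; nothing more can be done
None
```

I pressed all four corners of the green lid down with the closed fingertips, in the order 1, 2, 3, 4, then drew back to the start pose and handed the job in at about 11 s.

- **Corners:** in the last scene and top pictures, all four lid edges are straight and the tilted facets seen at the start are gone. The tips met the solid stop at about 77–78 mm at corners 1, 2 and 3. At corner 4 I pressed about 1 mm further, but I only have a force reading from before that (0.8 N at 78.1 mm). For that corner I rely on the pictures.
- **Force:** the highest reading was about 40 N on the wrist's vertical axis, when I pressed corner 2 against its stop. That is well under the 120 N limit.
- **Other objects:** comparing the top pictures from before and after shows no change at the orange box, the vials or the bottle. The green box has not visibly moved.

No check failed. After corner 1 the scene picture was ambiguous at first; an enlarged before-and-after comparison showed its edge had gone straight.

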